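# Seat a mirror cell on its three-point mount

## Robot

A 7-joint arm with a two-finger parallel gripper is mounted at the origin on a cart in front of the work surface, level with it; the furniture and walls round the work are solid. World frame = base frame: x ahead of the robot, y to its left, z up, the work surface at z = 0. Lengths are in m, angles in rad, forces in N, time in s.
With the tool pointing down it reaches from about 0.35 to 0.9 m from the base axis. Payload 8.1 kg.
Tool frame: the origin (TCP) lies at the very end of the fingers, on their centre line; the grasp point (between the pads) lies 19 mm behind it; z points along the fingers, y is the line along which they close (so a half turn about z gives the same grasp; the last joint's range is limited). The gripper opens to 92 mm and grips with 3 to 60 N. Pads are 19 mm wide; open, the fingers measure 130 mm over their backs; the gripper's body (75 mm by 190 mm) begins 47 mm behind the grasp point.
Start: joints at [-1.321, 0.434, 0.025, 1.573, -0.012, 1.134, -0.075], TCP at [0.216, 0.587, 0.227] pointing down, gripper open.
Joint ranges: [-2.62, 2.62], [-0.44, 2.09], [-1.27, 1.32], [0.08, 2.57], [-1.32, 4.46], [0.12, 2], [-2.74, 2.74]. Speed limits (rad/s): [2.22, 2.22, 3.01, 3.01, 3.14, 3.14, 3.14].

## Interface

Orientations are given as a rotation vector (axis times angle).
In Python, from cell import arm gives the robot as it stands.
- The arm moves only by the tool jog_arm, never from a script. Its argument "rows" is a list of rows, each a list of 3 entries, a list of its own where there are three numbers: the shift along the world's x, y, z in cm, then the turn, a rotation vector about the world's x, y, z in degrees, then the opening, from 0 (shut) to 1 (fully open). A call has 1 to 8 rows; each row is the pose to reach, as a shift and turn from the pose commanded when the call began; what a row does not reach only later rows make up. A row lasts 1/8 s, in which the tool goes at most 62.5 mm and 10.7 degrees, less where a joint would pass 70% of its speed; a pose out of reach is approached as far as the arm can. A call with a gripper value outside its range is refused whole. The fingers move at their own pace and stop on an object; "newtons" is the grip in N (left out, the last holds). Time passes only in rows, so rows that repeat a pose let the fingers close. It gives the time, the measured TCP pose, the force, the opening and the grip force at its end, in the units of the state.
- arm.observe(): the state, without advancing time (a new reading comes with each control period).
- arm.get_image(name): name is "side" or "top"; returns a dict with "img" (480x640x3 uint8, red, green, blue), "depth" (480x640 float32, m along the optical axis (not along the pixel's ray), 0 where there is no reading), "fx", "fy", "cx", "cy" (pixels), "rvec" (rotation vector, rad) and "tvec" (3), from world to camera coordinates, as OpenCV has them. Camera axes: x right, y down, z forward; pixel columns grow to the right and rows downward; lengths in m; the calibration is good to about 2 mm. A picture is of the moment at which its call begins.
- arm.sign_off(): hands the job in; it is judged then, once.
The state is a dict: "clock": time; "joints": joint angles; "dq": joint speeds; "joint_efforts": joint torques, N m; "position": TCP position; "ee_rot": TCP orientation; "force": force on the tool from outside, world axes, zero at the start; "ft_torque": the same for the moment, N m; "width": opening from 0.0 (shut) to 1.0 (fully open); "gripper_force": force on a finger pad.
Only numpy, scipy, OpenCV 4.12 (cv2) and the standard library are available. Lean on these libraries where they do the work, as an engineer would, in place of code of your own. Each camera call takes 0.05 s, during which the arm holds its last target. There are 200 camera calls.

## Task

Lift the dark mirror cell out of its orange carrier, stand it on the green mat and let go of it there, then take it by its other pair of sides and seat it on the aluminium three-point mount, red mark towards the red bar of the mount, so that its feet bear fully home in the cup, in the groove and on the flat and it cannot rock. Set it down gently both times, keep it upright and keep the fingers off the glass, and leave the tape measure, the wooden offcut and the spanner where they lie.

Things in the scene. Friction and masses are not known exactly. Their poses are not given: they have to be found in the camera images.
- mirror_cell: dark steel cell, 0.37 kg (varies): block 64 (its x) x 56 (y) x 22 mm on three feet with 12 mm ball tips. Origin: under its centre, level with the foot tips; block 16 to 38 mm above it; on top a round mirror in a ring 2 mm high, 52 mm across. z up; red mark at its +x end. Feet (x, y mm): a (18, 0), b (-18, 18), c (-18, -18). Starts upright in the carrier, same yaw within 0.05 rad
- mirror_glass: the round mirror glass in the middle of the top of the cell, 46 mm across, 38 to 39 mm above the cell's origin; its frame is the cell's
- foot_a (a point): lowest point of the cell's single foot at the red-marked end; goes into the cup
- foot_b (a point): lowest point of the cell's foot at (-18, 18) mm; goes into the groove
- foot_c (a point): lowest point of the cell's foot at (-18, -18) mm; goes onto the flat
- carrier: fixed orange carrier, 100 (x) x 84 mm (y), origin under its centre. Floor 5 mm high; cheeks 50 mm high at both x ends, 7 mm from the cell, so that it can be gripped there only across its y (56 mm); along the y sides only lips 8 mm high, 37 to 41 mm from the centre
- mat: fixed green mat, 140 x 140 mm, 4 mm thick, origin under its centre; top at 4 mm
- mount: fixed aluminium mount: base 100 (x) x 110 (y) x 10 mm, origin under its centre, red bar along its +x end, three seats. The seated cell has the mount's x, y and yaw, its origin 34 mm above the mount's. Guard plates 77 mm high (5 above the seated block), 60 long in x, 37 to 43 mm from the centre at both y sides: the cell can be gripped there only across its x (64 mm)
- seat_cup: brass cup on a pillar at (18, 0) mm in the mount's frame, inner walls sloping 50 degrees, mouth 20 mm across, rim 43 mm above the bench; slippery, it guides a foot inwards. Its origin is the point of the cup's cone, about 3 mm below the seated foot tip
- seat_groove: brass V groove on a pillar at (-18, 18) mm in the mount's frame, 22 mm long, 20 mm wide at its mouth, walls sloping 50 degrees, pointing at the cup; slippery. Its origin is at the bottom of the V
- seat_flat: round brass flat, 20 mm across, at (-18, -18) mm in the mount's frame, its top 34 mm above the bench (its origin)
- point_cup (a point): where the tip of foot a is when seated
- point_groove (a point): where the tip of foot b is when seated
- point_flat (a point): where the tip of foot c is when seated
- tape_measure: bystander: loose yellow tape measure, 36 x 87 x 64 mm, origin under its centre
- offcut: bystander: loose wooden offcut, 40 x 114 x 18 mm, origin under its centre
- spanner: bystander: loose steel spanner, 28 x 160 x 6 mm, origin under its centre
Mind the look-alikes: they are no part of the job. Of the things that look like the mirror_cell, the larger one is meant.

How it is judged:
By the outcome, as a careful person would: the job done as asked, in the order asked, and still so for the second after the job is handed in, with the robot touching nothing.
It also fails if it takes over 51 s, if anything falls off the work surface, if the arm or the gripper's body presses on something with over 40 N, if the wrist force passes 120 N, or if a joint passes its speed limit or range.

## Working session

There is one attempt and no reset: what is moved stays moved. The work goes in short steps, Python scripts to look and compute and a tool call to move; the robot and the scene stay as the last step left them, time stands still between calls to the robot, and variables do not carry over. Pictures are saved under pics/ and viewed, at most 10 in all, crops included, and the job is handed in when it is done.

Besides the shell and the picture viewer there is one more tool, called as a command line: name --argument value ..., lists and objects as JSON in quotes. jog_arm: Moves the arm, as the interface text tells. Its arguments: {"type":"object","properties":{"rows":{"type":"array","items":{"type":"array"}},"newtons":{"type":"number"}},"required":["rows"]}

```bash
mkdir -p pics; ls; cat > h.py <<'E'
import numpy as np, cv2
from cell import arm
def shot(n,save=None):
    d=arm.get_image(n); d['R']=cv2.Rodrigues(np.array(d['rvec'],float))[0]; d['t']=np.array(d['tvec'],float).reshape(3)
    if save: cv2.imwrite('pics/'+save,d['img'][:,:,::-1])
    return d
def ray(d,u,v,z):
    r=d['R'].T@np.array([(u-d['cx'])/d['fx'],(v-d['cy'])/d['fy'],1]); c=-d['R'].T@d['t']
    return c+r*(z-c[2])/r[2]
def cloud(d):
    v,u=np.mgrid[:480,:640]; Z=d['depth'].astype(float)
    P=np.stack([(u-d['cx'])/d['fx']*Z,(v-d['cy'])/d['fy']*Z,Z],-1)
    W=(P-d['t'])@d['R']; W[Z==0]=np.nan
    return W
def proj(d,p):
    c=d['R']@np.array(p)+d['t']; return d['fx']*c[0]/c[2]+d['cx'],d['fy']*c[1]/c[2]+d['cy']
E
python3 - <<'E'
from h import *
import pickle
t=shot('top','t0.png'); s=shot('side','s0.png')
pickle.dump((t,s),open('p0.pkl','wb'))
for d in(t,s): print(-d['R'].T@d['t'],d['R'][2],d['fx'])
print(arm.observe())
E
```

```text
pics
[ 0.27216101 -0.00327207  1.26423731] [ 0.19899274  0.01368618 -0.97990539] 556.1740853783535
[-0.44398479 -0.75180274  1.00938404] [ 0.62805442  0.47952451 -0.61286531] 623.7591785663601
{'clock': 0.1, 'joints': array([-1.32060284,  0.43515796,  0.02496734,  1.5740048 , -0.01159599,
        1.13399581, -0.075078  ]), 'dq': array([-5.12145064e-04, -1.06020639e-03, -4.05522754e-05, -2.88906456e-03,
       -6.31755033e-04, -2.31595103e-03,  2.30314192e-03]), 'joint_efforts': array([ 3.87810229e-03, -6.69132400e+01,  9.88493487e-01, -3.15144861e+01,
       -6.04976923e-02,  3.73188104e-02,  4.32644742e-05]), 'position': array([0.21583962, 0.58605926, 0.22602099]), 'ee_rot': array([-5.51338011e-01, -3.09271281e+00,  2.22409605e-03]), 'force': array([ 0.76368084, -0.07045763, -0.72200252]), 'ft_torque': array([-0.01966737,  0.00621235,  0.02461538]), 'gripper_force': 0.0, 'width': 0.999671822898128}
```

View pics/t0.png

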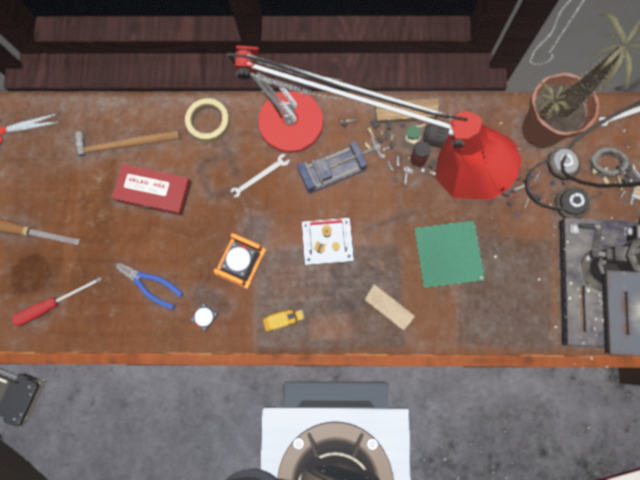

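View pics/s0.png

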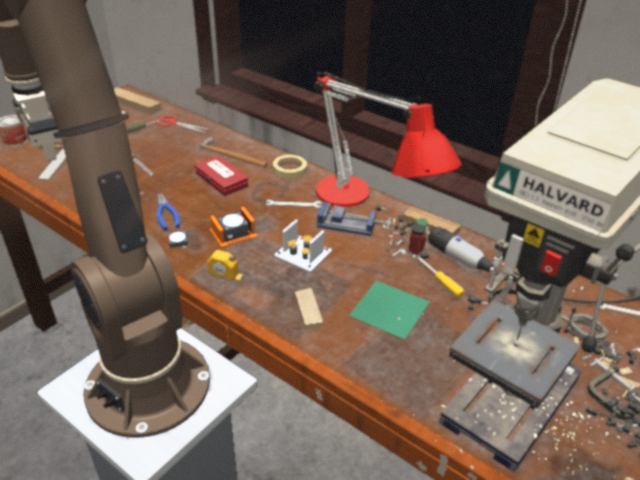

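Top view: the mirror-cell candidates are the dark block in the orange carrier (238,260) and a smaller one loose on the bench (204,317). The one in the carrier is larger and sits where the task says. The mount is at (328,241) with its red bar towards the top, the mat at (449,254), and the lamp overhead at (475,165). I'll confirm in an enlarged crop and measure.

```bash
python3 - <<'E'
from h import *
import pickle
t,s=pickle.load(open('p0.pkl','rb'))
a=cv2.resize(t['img'][205:340,180:365],None,fx=4,fy=4,interpolation=cv2.INTER_CUBIC)
cv2.imwrite('pics/c0.png',a[:,:,::-1])
W=cloud(t); hsv=cv2.cvtColor(t['img'],cv2.COLOR_RGB2HSV)
def box(d,W,m,roi,z,zr):
    u0,u1,v0,v1=roi
    mm=np.zeros_like(m);mm[v0:v1,u0:u1]=m[v0:v1,u0:u1]
    mm&=(W[...,2]>zr[0])&(W[...,2]<zr[1])
    v,u=np.nonzero(mm)
    P=np.array([ray(d,a,b,z)[:2] for a,b in zip(u,v)],np.float32)
    r=cv2.minAreaRect(P*1000); return len(u),r
H,S,V=hsv[...,0],hsv[...,1],hsv[...,2]
print('mat',box(t,W,(H>60)&(H<95)&(S>90),(400,500,210,300),.004,(-.02,.03)))
print('carr',box(t,W,(H>5)&(H<20)&(S>180)&(V>150),(205,275,225,295),.05,(.035,.08)))
# cell top by height
w=W[225:295,205:275]; print('heights',np.round(np.nanpercentile(w[...,2],[5,50,90,99]),3))
print('glass',box(t,W,(S<60)&(V>170),(205,275,225,295),.044,(-1,1)))
print('block',box(t,W,(V<90)&(S<150),(205,275,225,295),.043,(.03,.08)))
print('mountbase',box(t,W,(S<70)&(V>120),(295,360,210,270),.01,(-.01,.025)))
print('guards',box(t,W,(V>-1),(295,360,210,270),.077,(.06,.1)))
print('redbar',box(t,W,((H<8)|(H>172))&(S>120),(295,360,210,235),.01,(-1,1)))
print('brass',box(t,W,(H>12)&(H<28)&(S>110)&(V>120),(305,350,222,260),.04,(.02,.07)))
E
```

```text
mat (3288, ((494.90985107421875, -259.4755554199219), (134.15707397460938, 133.39956665039062), 7.466895580291748))Traceback (most recent call last):
  File "<stdin>", line 16, in <module>
  File "<stdin>", line 13, in box
cv2.error: OpenCV(4.12.0) /io/opencv/modules/imgproc/src/convhull.cpp:143: error: (-215:Assertion failed) total >= 0 && (depth == CV_32F || depth == CV_32S) in function 'convexHull'
```

View pics/c0.png

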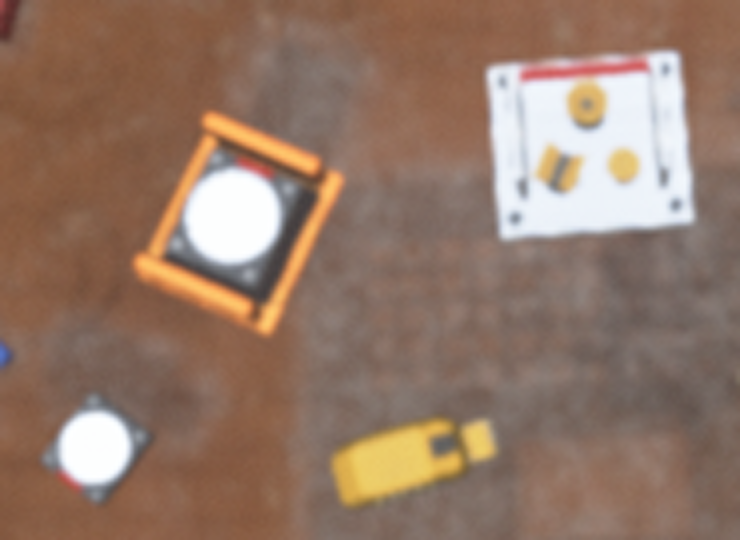

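Crop: the carrier's dark block with its red mark at the top end (255,168) is the larger, intended cell. The look-alike at (95,447) is smaller and loose. Mount red bar at (585,70), cup (587,103), groove (560,168), flat (624,166).

```bash
python3 - <<'E'
from h import *
import pickle
t,s=pickle.load(open('p0.pkl','rb'))
def box(d,m,roi,z,big=True):
    u0,u1,v0,v1=roi
    mm=np.zeros(m.shape,np.uint8);mm[v0:v1,u0:u1]=m[v0:v1,u0:u1]
    n,l,st,c=cv2.connectedComponentsWithStats(mm)
    out=[]
    for i in range(1,n):
        if st[i,4]<12: continue
        v,u=np.nonzero(l==i)
        P=np.array([ray(d,a,b,z)[:2] for a,b in zip(u,v)],np.float32)*1000
        r=cv2.minAreaRect(P); out.append((st[i,4],np.round(c[i],1),np.round(P.mean(0),1),np.round(r[0],1),np.round(r[1],1),round(r[2],1)))
    return out
for nm,d,rc,rm in(('top',t,(205,275,225,295),(295,360,210,270)),('side',s,(205,260,200,250),(270,335,215,275))):
    W=cloud(d); hsv=cv2.cvtColor(d['img'],cv2.COLOR_RGB2HSV)
    H,S,V=[hsv[...,i].astype(int) for i in range(3)]
    u0,u1,v0,v1=rc
    print(nm,'heights',np.round(np.nanpercentile(W[v0:v1,u0:u1,2],[1,5,50,90,99]),3))
    u0,u1,v0,v1=rm
    print('mnt heights',np.round(np.nanpercentile(W[v0:v1,u0:u1,2],[1,5,50,90,99]),3))
    for k,m,r,z in(('carr',(H>5)&(H<18)&(S>200)&(V>140),rc,.05),('glass',(S<70)&(V>170),rc,.044),('dark',(V<80),rc,.043),('mount',(S<60)&(V>150),rm,.01),('red',((H<6)|(H>172))&(S>120)&(V>140),rm,.01),('brass',(H>12)&(H<30)&(S>110)&(V>130),rm,.04),('dark m',(V<90),rm,.077)):
        print(k); [print('  ',*o) for o in box(d,m,r,z)]
E
```

```text
top heights [-0.004 -0.002  0.003  0.046  0.053]
mnt heights [-0.004 -0.002  0.007  0.035  0.079]
carr
glass
   484 [237.6 258.5] [474.8 219.2] [474.7 218.9] [54.8 54.6] 65.8
dark
   75 [250.3 266.2] [457.8 190.2] [458.1 190.4] [ 9.  63.4] 63.2
mount
   1862 [327.3 242.5] [518.7  20.1] [522.9  20.5] [105.4 115.5] 4.9
   17 [320. 220.] [571.6  37.4] [571.6  37.4] [ 4.8 18.5] 0.2
   17 [332.6 218.9] [574.2   8.1] [574.1   8.4] [ 4.8 16.2] 0.2
red
   23 [323.  222.5] [565.7  30.4] [565.8  30.4] [ 2.2 51. ] 5.1
brass
   46 [326.4 230.5] [540.2  21.8] [540.7  22. ] [18.  16.1] 44.7
   15 [316.7 245.7] [505.2  43.3] [505.6  43.3] [ 5.  12.9] 72.4
   23 [335.6 245.8] [505.1   1. ] [504.7   1.1] [ 9.1 11.2] 0.2
dark m
side heights [-0.007 -0.005  0.001  0.043  0.05 ]
mnt heights [-0.006 -0.004  0.002  0.042  0.076]
carr
   58 [246.7 214.2] [506.9 198.3] [506.6 196.9] [74.  11.7] 65.8
   228 [222.7 232.9] [409.  189.6] [409.1 188.6] [ 83.1 142. ] 7.3
glass
   229 [232.2 219.9] [469.8 215.5] [470.1 215.1] [53.1 55.1] 39.6
dark
   230 [237.8 231.1] [445. 172.] [445.1 171.7] [46.5 93.1] 80.1
mount
   76 [289.6 225.6] [581.  113.5] [581.6 113.7] [67.5 13.6] 4.0
   71 [316.6 236.6] [589.3  28.2] [589.1  27.4] [67.6 11.2] 7.1
   761 [301.5 256. ] [502.1   8.5] [515.7  17.3] [107.6 117.9] 5.4
red
brass
   66 [307.2 236.9] [541.9  22.3] [542.2  21.5] [33.4 23.1] 39.0
   39 [291.5 243. ] [497.2  37.2] [496.5  38.1] [24.3 15.1] 39.6
   31 [305.5 250.2] [497.1  -7.9] [497.8  -7.5] [23.7 12.4] 38.6
dark m
   44 [320.9 219.3] [583.3  11.5] [583.5   9.7] [30.1 17.9] 37.9
   29 [325.8 227.3] [564.3 -18.6] [564.2 -18.7] [ 7.3 42.5] 22.5
   23 [293.  250.8] [440.6 -15. ] [440.1 -15.3] [15.1  9.5] 39.5
```

```bash
python3 - <<'E'
from h import *
import pickle
t,s=pickle.load(open('p0.pkl','rb'))
for d in(t,s):
    W=cloud(d).reshape(-1,3); W=W[~np.isnan(W[:,0])]
    m=(W[:,2]>.085)&(W[:,0]<.85)&(W[:,0]>.25)&(abs(W[:,1])<.5)
    Q=W[m]; print(len(Q))
    for y in np.arange(-.5,.5,.1):
        q=Q[(Q[:,1]>=y)&(Q[:,1]<y+.1)]
        if len(q)>3: print(round(y,1),len(q),'x',np.round(np.percentile(q[:,0],[0,10,50]),2),'z',np.round([q[:,2].min(),q[:,2].max()],2))
d=s; print(proj(s,[.495,-.26,.004]))
E
```

```text
14858
-0.5 3593 x [0.27 0.56 0.78] z [0.09 0.44]
-0.4 505 x [0.56 0.58 0.83] z [0.11 0.45]
-0.3 4234 x [0.53 0.54 0.58] z [0.11 0.46]
-0.2 2229 x [0.54 0.57 0.62] z [0.11 0.47]
-0.1 814 x [0.66 0.67 0.7 ] z [0.11 0.42]
-0.0 856 x [0.7  0.72 0.74] z [0.09 0.4 ]
0.1 1725 x [0.74 0.76 0.79] z [0.09 0.38]
0.2 296 x [0.84 0.84 0.84] z [0.11 0.14]
0.3 299 x [0.84 0.84 0.84] z [0.11 0.14]
0.4 307 x [0.84 0.84 0.84] z [0.11 0.14]
7148
-0.5 217 x [0.27 0.28 0.51] z [0.13 0.65]
-0.4 509 x [0.55 0.57 0.83] z [0.11 0.64]
-0.3 3095 x [0.52 0.54 0.58] z [0.11 0.46]
-0.2 701 x [0.55 0.59 0.65] z [0.11 0.46]
-0.1 323 x [0.65 0.67 0.7 ] z [0.11 0.42]
-0.0 556 x [0.7  0.72 0.76] z [0.09 0.39]
0.1 1161 x [0.74 0.76 0.79] z [0.09 0.37]
0.2 202 x [0.8  0.84 0.84] z [0.11 0.33]
0.3 198 x [0.83 0.84 0.84] z [0.11 0.14]
0.4 186 x [0.83 0.84 0.84] z [0.11 0.14]
(np.float64(389.75224434034806), np.float64(306.3404363987295))
```

jog_arm --rows '[[[4, -6, 0], [0, 0, 0], 1], [[9, -12, 0], [0, 0, 0], 1], [[13, -18, 0], [0, 0, 0], 1], [[17, -24, 0], [0, 0, -2], 1], [[21, -30, 0], [0, 0, -4], 1], [[25.5, -36.5, -3], [0, 0, -5], 1], [[25.5, -36.5, -6], [0, 0, -5], 1], [[25.5, -36.5, -8], [0, 0, -5], 1]]'

```text
clock: 1.1
position: [0.4727, 0.2179, 0.146]
ee_rot: [0.693, 3.063, -0.001]
force: [-0.5, 0.1, -0.0]
width: 1.0
gripper_force: 0.0
```

```bash
python3 - <<'E'
from h import *
import pickle
t,s=pickle.load(open('p0.pkl','rb'))
W=np.vstack([cloud(d).reshape(-1,3) for d in(t,s)]); W=W[~np.isnan(W[:,0])]
m=(W[:,2]>.1)&(W[:,0]<.8)&(W[:,0]>.4)&(W[:,1]<-.05)&(W[:,1]>-.42); Q=W[m]
for z in np.arange(.1,.5,.04):
    q=Q[(Q[:,2]>=z)&(Q[:,2]<z+.04)]
    if len(q)>5: print(round(z,2),len(q),'xmin',np.round(np.percentile(q[:,0],[1,50,99]),3),'y',np.round(np.percentile(q[:,1],[1,50,99]),3))
a=shot('top'); b=shot('side')
im=np.hstack([a['img'][170:350,180:380],b['img'][80:260,140:340]]); cv2.imwrite('pics/v1.png',cv2.resize(im,None,fx=2,fy=2,interpolation=cv2.INTER_CUBIC)[:,:,::-1])
W=cloud(b); h=W[(abs(W[...,0]-.4727)<.12)&(abs(W[...,1]-.218)<.12)&(W[...,2]>.12)]
for z in np.arange(.12,.7,.04):
    q=h[(h[:,2]>=z)&(h[:,2]<z+.04)]
    if len(q)>5: print('arm',round(z,2),np.round([*(q.min(0)-[.4727,.218,0])[:2],*(q.max(0)-[.4727,.218,0])[:2]],3))
E
```

```text
0.14 10 xmin [0.791 0.796 0.8  ] y [-0.42  -0.42  -0.419]
0.18 15 xmin [0.766 0.768 0.79 ] y [-0.42  -0.413 -0.403]
0.3 558 xmin [0.529 0.551 0.625] y [-0.248 -0.198 -0.177]
0.34 3304 xmin [0.529 0.556 0.631] y [-0.313 -0.259 -0.18 ]
0.38 3719 xmin [0.554 0.589 0.693] y [-0.287 -0.236 -0.055]
0.42 2237 xmin [0.587 0.614 0.667] y [-0.237 -0.199 -0.106]
0.46 40 xmin [0.614 0.624 0.629] y [-0.2   -0.195 -0.183]
arm 0.12 [-0.039 -0.063  0.015  0.059]
arm 0.16 [-0.041 -0.067  0.022  0.06 ]
arm 0.2 [-0.074 -0.102  0.018  0.096]
arm 0.24 [-0.078 -0.103  0.024  0.096]
arm 0.28 [-0.059 -0.064  0.034  0.03 ]
arm 0.32 [-0.048 -0.049  0.036  0.027]
arm 0.36 [-0.047 -0.046  0.027  0.028]
arm 0.4 [-0.046 -0.045  0.027  0.025]
arm 0.44 [-0.054 -0.06   0.043  0.028]
arm 0.48 [-0.088 -0.075  0.053  0.023]
arm 0.52 [-0.117 -0.08   0.061  0.011]
arm 0.56 [-0.12  -0.095  0.025 -0.033]
arm 0.6 [-0.12  -0.108 -0.044 -0.063]
arm 0.64 [-0.12  -0.109 -0.091 -0.089]
```

View pics/v1.png

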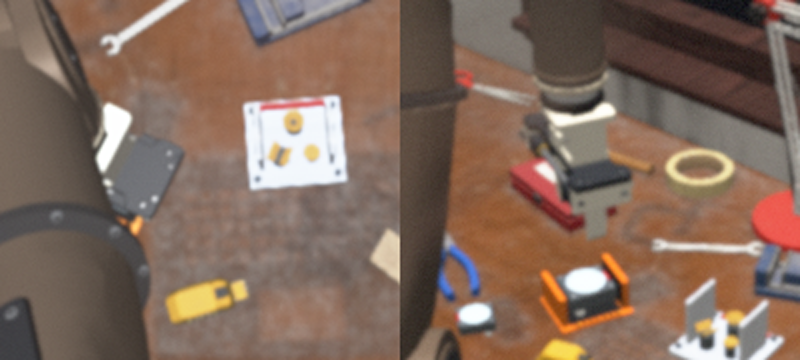

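View: the gripper is over the carrier, pads across the cell's y sides and clear of the cheeks. The lamp head overhangs the mat (z ≥ 0.30, x ≥ 0.53), so I'll use the near side of the mat. Descending now.

jog_arm --rows '[[[0, 0, -4], [0, 0, 0], 1], [[0, 0, -8], [0, 0, 0], 1], [[0, 0, -10.5], [0, 0, 0], 1], [[0, 0, -12], [0, 0, 0], 1], [[0, 0, -13], [0, 0, 0], 1], [[0, 0, -13.2], [0, 0, 0], 1], [[0, 0, -13.2], [0, 0, 0], 0.7], [[0, 0, -13.2], [0, 0, 0], 0.65]]' --newtons 15

```text
clock: 2.2
position: [0.4714, 0.2217, 0.0154]
ee_rot: [0.686, 3.065, 0.001]
force: [-0.4, 0.3, 0.0]
width: 0.831
gripper_force: 0.0
```

```bash
python3 - <<'E'
from h import *
import pickle
o=arm.observe(); print(o['joints'],o['width'],o['ft_torque'])
t,s=pickle.load(open('p0.pkl','rb'))
W=np.vstack([cloud(d).reshape(-1,3) for d in(t,s)]); W=W[~np.isnan(W[:,0])]
Q=W[(W[:,2]>.2)&(W[:,0]<.8)&(W[:,0]>.4)&(W[:,1]<-.05)&(W[:,1]>-.42)]
for p in([.455,-.25],[.455,-.24],[.46,-.26]):
    r=np.hypot(*(Q[:,:2]-p).T); print(p,[(round(z,2),round(np.percentile(r[(Q[:,2]>z)&(Q[:,2]<z+.03)],.5),3)) for z in(.28,.31,.34,.37,.4,.43)])
E
```

```text
[-0.6451065   0.55014806  0.13970391  2.04217102 -0.13836677  0.55675755
  0.72234353] 0.8308110103549009 [ 0.00796758 -0.03893116 -0.01025434]
[0.455, -0.25] [(0.28, np.float64(0.128)), (0.31, np.float64(0.074)), (0.34, np.float64(0.073)), (0.37, np.float64(0.091)), (0.4, np.float64(0.117)), (0.43, np.float64(0.139))]
[0.455, -0.24] [(0.28, np.float64(0.124)), (0.31, np.float64(0.074)), (0.34, np.float64(0.075)), (0.37, np.float64(0.092)), (0.4, np.float64(0.116)), (0.43, np.float64(0.137))]
[0.46, -0.26] [(0.28, np.float64(0.129)), (0.31, np.float64(0.07)), (0.34, np.float64(0.067)), (0.37, np.float64(0.086)), (0.4, np.float64(0.113)), (0.43, np.float64(0.137))]
```

jog_arm --rows '[[[0, 0, 0], [0, 0, 0], 0.75]]'

```text
clock: 2.33
position: [0.4712, 0.2216, 0.0152]
ee_rot: [0.686, 3.065, 0.001]
force: [-0.9, 0.3, 0.9]
width: 0.763
gripper_force: 0.0
```

jog_arm --rows '[[[0.1, -0.4, -0.1], [0, 0, 0], 0.75], [[0.1, -0.4, -0.1], [0, 0, 0], 0.65], [[0.1, -0.4, -0.1], [0, 0, 0], 0.58], [[0.1, -0.4, -0.1], [0, 0, 0], 0.56], [[0.1, -0.4, -0.1], [0, 0, 0], 0.5], [[0.1, -0.4, -0.1], [0, 0, 0], 0.5]]' --newtons 20

```text
clock: 3.08
position: [0.4721, 0.2175, 0.0138]
ee_rot: [0.686, 3.066, 0.0]
force: [0.8, -1.5, 1.2]
width: 0.611
gripper_force: 19.8
```

jog_arm --rows '[[[0, 0, 0.6], [0, 0, 0], 0.5], [[0, 0, 2], [0, 0, 0], 0.5], [[0, 0, 5], [0, 0, 0], 0.5], [[0, 0, 9], [0, 0, 0], 0.5], [[0, 0, 12], [0, 0, 0], 0.5], [[0, 0, 13], [0, 0, 0], 0.5], [[0, -3, 13], [0, 0, -2], 0.5], [[0, -6, 13], [0, 0, -6], 0.5]]'

```text
clock: 4.08
position: [0.4712, 0.1554, 0.143]
ee_rot: [-0.85, -3.023, 0.002]
force: [1.0, -0.7, -3.5]
width: 0.612
gripper_force: 19.8
```

jog_arm --rows '[[[0, -5, 0], [0, 0, -7], 0.5], [[0, -10, 0], [0, 0, -14], 0.5], [[-0.5, -15, 0], [0, 0, -21], 0.5], [[-1, -20, 0], [0, 0, -28], 0.5], [[-1, -25, 0], [0, 0, -35], 0.5], [[-1.5, -30, 0], [0, 0, -42], 0.5], [[-1.7, -35, 0], [0, 0, -47], 0.5], [[-1.7, -39, 0], [0, 0, -51], 0.5]]'

```text
clock: 5.08
position: [0.4525, -0.2358, 0.1431]
ee_rot: [-2.075, -2.358, 0.002]
force: [1.2, 0.7, -2.4]
width: 0.613
gripper_force: 19.8
```

jog_arm --rows '[[[0, -1.8, 0], [0, 0, 0], 0.5], [[0, -1.8, -2], [0, 0, 0], 0.5]]'

```text
clock: 5.32
position: [0.4535, -0.2543, 0.1239]
ee_rot: [2.073, 2.358, -0.001]
force: [0.3, 0.5, -1.7]
width: 0.608
gripper_force: 19.8
```

```bash
python3 - <<'E'
from h import *
b=shot('side'); o=arm.observe(); print(o['position'],o['joints'],o['joint_efforts'])
cv2.imwrite('pics/v2.png',cv2.resize(b['img'][40:400,200:560],None,fx=1.65,fy=1.65)[:,:,::-1])
E
```

```text
[ 0.45201174 -0.25212687  0.12088922] [ 0.00252296  0.41532885  0.53786157  1.98926078 -0.28635464  0.81431915
  0.83211223] [  1.94737718 -61.82076931   9.77894515 -29.80572581   0.39336786
   0.30540898  -0.20197869]
```

View pics/v2.png

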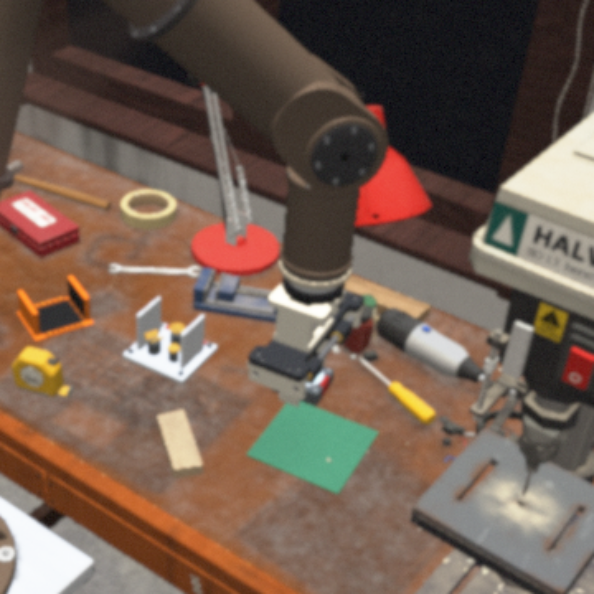

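View: the cell is held upright over the far half of the mat and the lamp is just behind the wrist. I'll place it slightly nearer the base, away from the lamp.

jog_arm --rows '[[[-0.4, 2.2, 0], [0, 0, 0], 0.5], [[-0.4, 2.2, -3], [0, 0, 0], 0.5], [[-0.4, 2.2, -6], [0, 0, 0], 0.5], [[-0.4, 2.2, -8.5], [0, 0, 0], 0.5], [[-0.4, 2.2, -9.8], [0, 0, 0], 0.5], [[-0.4, 2.2, -9.8], [0, 0, 0], 0.5]]'

```text
clock: 6.12
position: [0.4499, -0.2287, 0.0252]
ee_rot: [-2.066, -2.364, 0.001]
force: [0.7, 0.9, -2.0]
width: 0.611
gripper_force: 19.8
```

```bash
python3 - <<'E'
from h import *
o=arm.observe(); print(o['position'],o['joints'],o['joint_efforts'],o['force'])
W=cloud(shot('top')); 
hsv=None
E
```

```text
[ 0.44985494 -0.22872115  0.02521681] [ 0.04706378  0.5460611   0.43300256  2.09099584 -0.40395727  0.58655559
  0.90003598] [  0.21471701 -57.1440804    7.17601642 -17.698946    -0.18060526
  -0.20342762   0.15843264] [ 0.74906649  0.87605146 -2.04157709]
```

jog_arm --rows '[[[0, 0, -0.5], [0, 0, 0], 0.5], [[0, 0, -0.9], [0, 0, 0], 0.5], [[0, 0, -1.1], [0, 0, 0], 0.5], [[0, 0, -1.2], [0, 0, 0], 0.5], [[0, 0, -1.2], [0, 0, 0], 0.5]]'

```text
clock: 6.8
position: [0.451, -0.2285, 0.0137]
ee_rot: [2.066, 2.367, -0.0]
force: [-0.1, -0.1, -3.2]
width: 0.615
gripper_force: 19.8
```

jog_arm --rows '[[[0, 0, -0.1], [0, 0, 0], 0.5], [[0, 0, -0.1], [0, 0, 0], 0.5]]'

```text
clock: 7.05
position: [0.4511, -0.2286, 0.0129]
ee_rot: [2.065, 2.367, 0.0]
force: [-0.0, -0.2, -1.0]
width: 0.611
gripper_force: 19.8
```

jog_arm --rows '[[[0, 0, -0.1], [0, 0, 0], 0.5], [[0, 0, -0.1], [0, 0, 0], 0.5]]'

```text
clock: 7.3
position: [0.4511, -0.2287, 0.0125]
ee_rot: [2.066, 2.366, 0.001]
force: [-3.0, 0.8, 12.6]
width: 0.613
gripper_force: 19.8
```

jog_arm --rows '[[[0, 0, 0.06], [0, 0, 0], 0.55], [[0, 0, 0.06], [0, 0, 0], 0.62], [[0, 0, 0.06], [0, 0, 0], 0.7], [[0, 0, 0.06], [0, 0, 0], 0.9], [[0, 0, 0.06], [0, 0, 0], 1], [[0, 0, 0.06], [0, 0, 0], 1]]'

```text
clock: 8.05
position: [0.451, -0.2285, 0.0123]
ee_rot: [2.066, 2.367, -0.0]
force: [0.1, 0.2, 0.0]
width: 0.971
gripper_force: 0.0
```

jog_arm --rows '[[[0, 0, 2], [0, 0, 0], 1], [[0, 0, 5], [0, 0, 0], 1], [[0, 0, 8], [0, 0, 0], 1], [[-2, 2, 11], [0, 0, -10], 1], [[-3, 5, 12], [0, 0, -20], 1], [[-4, 9, 12], [0, 0, -30], 1], [[-4, 12, 12], [0, 0, -40], 1], [[-4, 13, 12], [0, 0, -50], 1]]'

```text
clock: 9.05
position: [0.4108, -0.0964, 0.1323]
ee_rot: [-2.874, -1.267, -0.001]
force: [-0.1, 0.7, -0.5]
width: 0.998
gripper_force: 0.0
```

```bash
python3 - <<'E'
from h import *
import pickle
t=shot('top'); s=shot('side'); pickle.dump((t,s),open('p1.pkl','wb'))
c=lambda d,p:[int(x) for x in proj(d,p)]
P=[.451,-.2287,.04]; print(c(t,P),c(s,P))
out=[]
for nm,d in(('t',t),('s',s)):
    u,v=c(d,P); u0,v0=u-45,v-45
    out.append(cv2.resize(d['img'][v0:v0+90,u0:u0+90],(400,400),interpolation=cv2.INTER_CUBIC))
    hsv=cv2.cvtColor(d['img'],cv2.COLOR_RGB2HSV).astype(int); H,S,V=[hsv[...,i] for i in range(3)]
    for k,m,z in(('glass',(S<70)&(V>170),.043),('dark',(V<85)|((S<80)&(V>90)),.042),('red',((H<7)|(H>172))&(S>110)&(V>80),.042)):
        mm=np.zeros(m.shape,np.uint8); mm[v-30:v+30,u-30:u+30]=m[v-30:v+30,u-30:u+30]
        n,l,st,ce=cv2.connectedComponentsWithStats(mm)
        for i in range(1,n):
            if st[i,4]<8: continue
            b,a=np.nonzero(l==i); Q=np.array([ray(d,x,y,z)[:2] for x,y in zip(a,b)],np.float32)*1000
            r=cv2.minAreaRect(Q); print(nm,k,st[i,4],np.round(ce[i]),np.round(Q.mean(0),1),np.round(r[0],1),np.round(r[1],1),round(r[2],1))
cv2.imwrite('pics/v3.png',np.hstack(out)[:,:,::-1])
E
```

```text
[439, 270] [368, 299]
t glass 308 [442. 272.] [ 445.6 -233.2] [ 441.8 -230. ] [35.4 66.8] 40.9
t dark 2526 [433. 269.] [ 453.6 -213.8] [ 452.8 -225.5] [131.8 130.7] 0.2
s glass 353 [369. 299.] [ 449.7 -230. ] [ 450.7 -228.8] [55.5 55.1] 39.2
s dark 776 [368. 302.] [ 440.2 -234.5] [ 446.1 -238.5] [146.4  81.3] 15.6
s dark 11 [341. 289.] [ 438.3 -160.5] [ 438.8 -160.6] [9.2 7.8] 71.3
s red 21 [382. 305.] [ 452.2 -262.3] [ 451.  -262.1] [24.1  6.1] 14.7
```

View pics/v3.png

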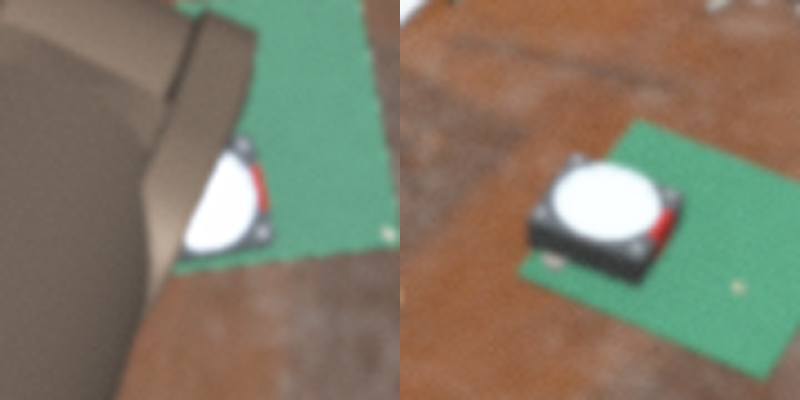

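View: the cell stands upright and free on the mat, red mark towards -y (side crop (665,225)). Now the second grip, across its x.

jog_arm --rows '[[[0, -3, 0], [0, 0, -10], 1], [[2, -7, 0], [0, 0, -20], 1], [[3.5, -11, 0], [0, 0, -30], 1], [[4, -13.2, 0], [0, 0, -38], 1], [[4, -13.2, -1], [0, 0, -39.8], 1], [[4, -13.2, -4], [0, 0, -39.8], 1], [[4, -13.2, -6], [0, 0, -39.8], 1], [[4, -13.2, -6], [0, 0, -39.8], 1]]'

```text
clock: 10.15
position: [0.4494, -0.2292, 0.0709]
ee_rot: [-3.132, -0.224, 0.005]
force: [0.1, 0.3, -0.1]
width: 1.002
gripper_force: 0.0
```

jog_arm --rows '[[[0.15, 0.1, 0], [0, 0, 0], 1], [[0.15, 0.1, -2], [0, 0, 0], 1], [[0.15, 0.1, -4], [0, 0, 0], 1], [[0.15, 0.1, -5], [0, 0, 0], 1], [[0.15, 0.1, -5.5], [0, 0, 0], 1], [[0.15, 0.1, -5.5], [0, 0, 0], 0.9]]'

```text
clock: 10.9
position: [0.4527, -0.2296, 0.0176]
ee_rot: [3.134, 0.219, 0.001]
force: [0.1, -0.1, 0.2]
width: 0.936
gripper_force: 0.0
```

jog_arm --rows '[[[-0.15, 0.15, -0.15], [0, 0, 0], 0.85], [[-0.15, 0.15, -0.15], [0, 0, 0], 0.75], [[-0.15, 0.15, -0.15], [0, 0, 0], 0.7], [[-0.15, 0.15, -0.15], [0, 0, 0], 0.65], [[-0.15, 0.15, -0.15], [0, 0, 0], 0.6], [[-0.15, 0.15, -0.15], [0, 0, 0], 0.6]]' --newtons 20

```text
clock: 11.65
position: [0.4512, -0.2282, 0.016]
ee_rot: [3.134, 0.218, 0.001]
force: [1.0, -0.8, 2.5]
width: 0.7
gripper_force: 19.8
```

jog_arm --rows '[[[0, 0, 0.6], [0, 0, 0], 0.6], [[0, 0, 3], [0, 0, 0], 0.6], [[-1, 1, 7], [0, 0, 4], 0.6], [[-2, 3, 11], [0, 0, 12], 0.6], [[-2, 6, 13.5], [0, 0, 20], 0.6], [[-2, 10, 13.5], [0, 0, 30], 0.6], [[-1, 14, 13.5], [0, 0, 40], 0.6], [[0, 17, 13.5], [0, 0, 50], 0.6]]'

```text
clock: 12.65
position: [0.4505, -0.0559, 0.1509]
ee_rot: [-2.742, -1.532, 0.0]
force: [0.6, -0.1, -3.3]
width: 0.699
gripper_force: 19.8
```

jog_arm --rows '[[[2, 3, 0], [0, 0, 9], 0.6], [[4, 5, 0], [0, 0, 18], 0.6], [[6, 7, 0], [0, 0, 27], 0.6], [[7.1, 7.8, 0], [0, 0, 34], 0.6], [[7.1, 7.8, 0], [0, 0, 37], 0.6], [[7.1, 7.8, 0], [0, 0, 37], 0.6]]'

```text
clock: 13.4
position: [0.5213, 0.0199, 0.1506]
ee_rot: [-2.123, -2.315, 0.002]
force: [-0.2, 0.4, -3.3]
width: 0.698
gripper_force: 19.8
```

```bash
python3 - <<'E'
from h import *
import pickle
t,s0=pickle.load(open('p0.pkl','rb')); s=shot('side'); o=arm.observe(); p=o['position']; r=o['ee_rot']
print(p,r,2*np.degrees(np.arctan2(r[1],r[0]))-90)
# glass in hand, side view, plane z = TCP + (.039-.012)
hsv=cv2.cvtColor(s['img'],cv2.COLOR_RGB2HSV).astype(int); z=p[2]+.027
u,v=[int(x) for x in proj(s,[p[0],p[1],z])]
m=np.zeros((480,640),np.uint8); m[v-14:v+14,u-20:u+20]=((hsv[...,1]<70)&(hsv[...,2]>170))[v-14:v+14,u-20:u+20]
b,a=np.nonzero(m); print(len(a)); 
if len(a): print(np.mean([ray(s,x,y,z) for x,y in zip(a,b)],0))
cv2.imwrite('pics/v4.png',cv2.resize(s['img'][150:290,230:400],None,fx=4,fy=4,interpolation=cv2.INTER_CUBIC)[:,:,::-1])
# guards in the first side/top depth: tops z>.06
for d in(t,s0):
    W=cloud(d); q=W[(W[...,2]>.066)&(W[...,2]<.09)&(W[...,0]>.46)&(W[...,0]<.6)&(abs(W[...,1]-.02)<.07)]
    for sg in(1,-1):
        g=q[(q[:,1]-.02)*sg>.02]; print(len(g),np.round(np.median(g,0),4),np.round(np.polyfit(g[:,0],g[:,1],1)[0],3),np.round(np.percentile(g[:,0],[3,97]),3))
E
```

```text
[0.52137284 0.01979096 0.15068659] [-2.12424086e+00 -2.31382890e+00  1.24181233e-03] -355.1077857077541
164
[0.51494034 0.0065955  0.17768659]
79 [0.5193 0.0609 0.0774] 0.093 [0.492 0.548]
75 [ 0.5264 -0.0175  0.077 ] 0.08 [0.498 0.555]
75 [0.5131 0.0569 0.0734] 0.096 [0.487 0.543]
75 [ 0.5205 -0.0223  0.073 ] 0.078 [0.493 0.548]
```

View pics/v4.png

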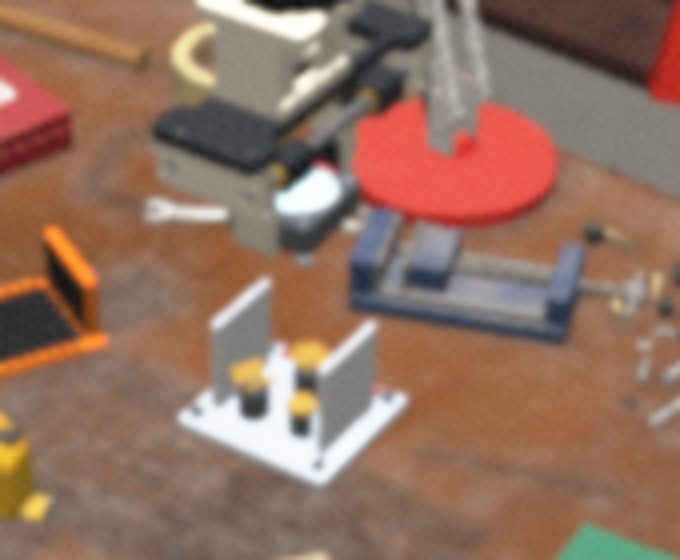

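View: the cell hangs upright over the mount, red mark to the red bar, fingers clear of the guard plates.

jog_arm --rows '[[[-0.2, 0, -3], [0, 0, 0], 0.6], [[-0.2, 0, -6], [0, 0, 0], 0.6], [[-0.2, 0, -8], [0, 0, 0], 0.6], [[-0.2, 0, -9], [0, 0, 0], 0.6], [[-0.2, 0, -9.4], [0, 0, 0], 0.6], [[-0.2, 0, -9.4], [0, 0, 0], 0.6]]'

```text
clock: 14.2
position: [0.5202, 0.02, 0.0572]
ee_rot: [2.123, 2.315, 0.001]
force: [0.1, 0.1, -3.5]
width: 0.697
gripper_force: 19.8
```

jog_arm --rows '[[[-0.1, 0, -0.2], [0, 0, 0], 0.6], [[-0.1, 0, -0.4], [0, 0, 0], 0.6], [[-0.1, 0, -0.4], [0, 0, 0], 0.6]]'

```text
clock: 14.58
position: [0.519, 0.02, 0.0529]
ee_rot: [2.123, 2.316, 0.0]
force: [0.3, -0.3, -2.8]
width: 0.701
gripper_force: 19.8
```

jog_arm --rows '[[[0, 0, -0.2], [0, 0, 0], 0.6], [[0, 0, -0.3], [0, 0, 0], 0.6], [[0, 0, -0.3], [0, 0, 0], 0.6]]'

```text
clock: 14.95
position: [0.5189, 0.02, 0.0497]
ee_rot: [-2.123, -2.316, 0.0]
force: [0.2, -0.6, -3.6]
width: 0.696
gripper_force: 19.8
```

jog_arm --rows '[[[0, 0, -0.1], [0, 0, 0], 0.6], [[0, 0, -0.15], [0, 0, 0], 0.6], [[0, 0, -0.15], [0, 0, 0], 0.6]]'

```text
clock: 15.32
position: [0.5193, 0.0199, 0.0484]
ee_rot: [2.123, 2.315, 0.001]
force: [2.1, -1.2, -2.5]
width: 0.699
gripper_force: 19.8
```

jog_arm --rows '[[[0, 0, -0.1], [0, 0, 0], 0.6], [[0, 0, -0.1], [0, 0, 0], 0.6]]'

```text
clock: 15.58
position: [0.5198, 0.0199, 0.0476]
ee_rot: [2.122, 2.315, 0.002]
force: [2.0, -0.9, -0.6]
width: 0.698
gripper_force: 19.8
```

jog_arm --rows '[[[0.1, -0.05, 0], [0, 0, 0], 0.6], [[0.1, -0.05, -0.08], [0, 0, 0], 0.6], [[0.1, -0.05, -0.08], [0, 0, 0], 0.6]]'

```text
clock: 15.95
position: [0.5206, 0.0197, 0.0468]
ee_rot: [2.122, 2.315, 0.002]
force: [3.3, 0.9, 3.2]
width: 0.7
gripper_force: 19.8
```

jog_arm --rows '[[[0, 0, -0.08], [0, 0, 0], 0.6], [[0, 0, -0.08], [0, 0, 0], 0.6]]'

```text
clock: 16.2
position: [0.5209, 0.0196, 0.0464]
ee_rot: [2.122, 2.315, 0.003]
force: [2.5, 0.8, 7.0]
width: 0.697
gripper_force: 19.7
```

jog_arm --rows '[[[0.06, 0, -0.03], [0, 0, 0], 0.6], [[0.06, 0, -0.03], [0, 0, 0], 0.6], [[0.06, 0, -0.03], [0, 0, 0], 0.6]]' --newtons 4

```text
clock: 16.58
position: [0.5211, 0.0194, 0.0456]
ee_rot: [2.122, 2.315, 0.001]
force: [2.8, -0.7, 5.0]
width: 0.698
gripper_force: 4.0
```

Bearing home at the expected height. Opening slowly.

jog_arm --rows '[[[0, 0, 0], [0, 0, 0], 0.7], [[0, 0, 0], [0, 0, 0], 0.73], [[0, 0, 0], [0, 0, 0], 0.78], [[0, 0, 0], [0, 0, 0], 0.85], [[0, 0, 0], [0, 0, 0], 0.92], [[0, 0, 0], [0, 0, 0], 0.98], [[0, 0, 0], [0, 0, 0], 0.98]]'

```text
clock: 17.45
position: [0.5205, 0.0195, 0.0454]
ee_rot: [-2.123, -2.316, 0.0]
force: [0.1, -0.2, 0.1]
width: 0.977
gripper_force: 0.0
```

jog_arm --rows '[[[0, 0, 1], [0, 0, 0], 1], [[0, 0, 3], [0, 0, 0], 1], [[0, 0, 6], [0, 0, 0], 1], [[0, 0, 10], [0, 0, 0], 1], [[0, 0, 14], [0, 0, 0], 1], [[-2, 5, 17], [0, 0, 0], 1], [[-4, 10, 17], [0, 0, 0], 1], [[-6, 15, 17], [0, 0, 0], 1]]'

```text
clock: 18.45
position: [0.4601, 0.1709, 0.2167]
ee_rot: [2.123, 2.315, 0.003]
force: [0.4, 0.3, -0.2]
width: 1.001
gripper_force: 0.0
```

jog_arm --rows '[[[-1, 5, 0], [0, 0, 0], 1], [[-2, 10, 0], [0, 0, 0], 1], [[-3, 15, 0], [0, 0, 0], 1], [[-4, 18, 0], [0, 0, 0], 1], [[-4, 18, 0], [0, 0, 0], 1]]'

```text
clock: 19.08
position: [0.4191, 0.3521, 0.2157]
ee_rot: [-2.117, -2.32, -0.0]
force: [0.3, 0.1, 0.6]
width: 1.003
gripper_force: 0.0
```

```bash
python3 - <<'E'
from h import *
t=shot('top'); s=shot('side')
a=cv2.resize(t['img'][205:275,295:365],(400,400),interpolation=cv2.INTER_CUBIC); b=cv2.resize(s['img'][205:285,265:345],(400,400),interpolation=cv2.INTER_CUBIC)
cv2.imwrite('pics/v5.png',np.hstack([a,b])[:,:,::-1])
for d,(u0,u1,v0,v1) in((t,(305,350,215,265)),(s,(270,335,215,275))):
    W=cloud(d); hsv=cv2.cvtColor(d['img'],cv2.COLOR_RGB2HSV).astype(int)
    m=np.zeros((480,640),np.uint8); m[v0:v1,u0:u1]=((hsv[...,1]<70)&(hsv[...,2]>170)&(abs(W[...,2]-.073)<.012))[v0:v1,u0:u1]
    n,l,st,c=cv2.connectedComponentsWithStats(m); i=1+st[1:,4].argmax(); v,u=np.nonzero(l==i)
    A=W[l==i]; A=A[np.hypot(*(A[:,:2]-np.median(A[:,:2],0)).T)<.02]
    k=np.linalg.lstsq(np.c_[A[:,:2]-A[:,:2].mean(0),np.ones(len(A))],A[:,2],rcond=None)[0]
    print(len(A),'centre',np.round(np.mean([ray(d,x,y,.073) for x,y in zip(u,v)],0),4),'slope deg',np.round(np.degrees(k[:2]),2),'z',k[2])
E
```

```text
257 centre [0.5232 0.0214 0.073 ] slope deg [-0.11  0.99] z 0.0741607453809177
119 centre [0.5181 0.0177 0.073 ] slope deg [-1.68 -0.42] z 0.0720148195702321
```

View pics/v5.png

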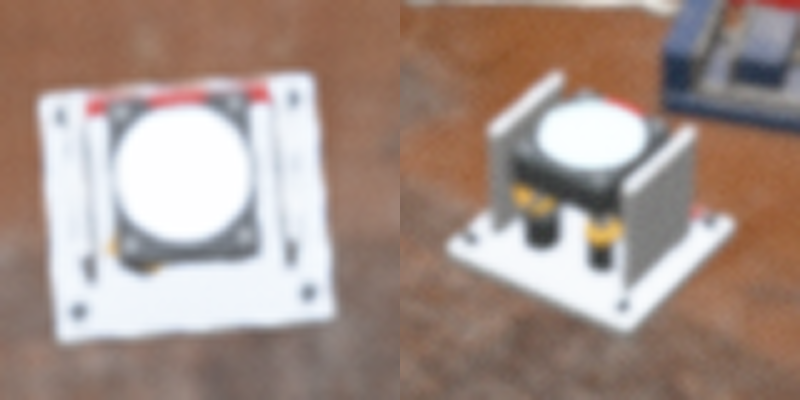

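View: the cell sits level and centred between the guards, square to the mount, red mark at the red bar. The glass is at 73 mm, the seated height. Handing in.

```bash
python3 -c "
from cell import arm
print(arm.sign_off())"
```

```text
the job is handed in; nothing more can be done
None
```

I stood the mirror cell on the mat and let go, then regripped it across its other sides, seated it level on the mount with its red mark to the red bar, and handed the job in at about 19 s. I confirmed the seating from height, tilt and contact force only, since the feet themselves are hidden from the cameras.

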